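Set the airbrush pump's pressure knob to the red line and pull it up to lock

ROBOT

A 7-joint arm with a two-finger parallel gripper is mounted at the origin on the work surface. World frame = base frame: x ahead of the robot, y to its left, z up, the work surface at z = 0. Lengths are in m, angles in rad, forces in N, time in s.
With the tool pointing down it reaches from about 0.425 to 0.875 m from the base axis. Payload 4.7 kg.
Tool frame: the origin (TCP) lies midway between the tips of the shut fingers; the grasp point (between the pads) lies 19 mm behind it; y points along the fingers, z is the direction in which the jaws open and shut, and the axes are right-handed (so a half turn about y gives the same grasp; the last joint's range is limited). The gripper opens to 87 mm and grips with 3 to 60 N. Pads are 19 mm wide; open, the fingers measure 117 mm over their backs; the gripper's body (75 mm by 190 mm) begins 51 mm behind the grasp point.
Start: joints at [-1.091, 0.321, -0.07, 1.45, 0.023, 1.371, -0.057], TCP at [0.292, 0.581, 0.223] pointing down, gripper open.
Joint ranges: [-2.86, 2.86], [-0.3, 2.09], [-1.38, 1.24], [0.06, 2.45], [-1.56, 4.7], [0.09, 2.05], [-2.69, 2.69]. Speed limits (rad/s): [2.57, 2.57, 3.14, 3.14, 3.14, 3.14, 3.14].

INTERFACE

Orientations are given as a rotation vector (axis times angle).
In Python, from bench import ctrl gives the robot as it stands.
- The arm moves only by the tool play_rows, never from a script. Its arguments are lists of equal length, an entry for each row: "translation": the shift along the tool's x, y, z in mm, a list of three; "turn": the turn, a rotation vector about the tool's x, y, z in rad, a list of three; "fingers": the opening, from -1 (shut) to 1 (fully open), so that 0 is half open. In form: {"translation": [[dx, dy, dz], ...], "turn": [[wx, wy, wz], ...], "fingers": [fingers, ...]}. A call has exactly 10 rows; each row shifts and turns the commanded pose from where the row before left it, along the tool's axes as they then stand; what a row does not reach is not made up. A row lasts 1/12 s, in which the tool goes at most 41.7 mm and 7.16 degrees, less where a joint would pass 70% of its speed; a pose out of reach is approached as far as the arm can. A call with a gripper value outside its range is refused whole. The fingers move at their own pace and stop on an object; "grip_force" is the grip in N (left out, the last holds). Time passes only in rows, so rows that do not move let the fingers close, or fill a call up. It gives the time, the measured TCP pose, the force and the opening at its end, in the units of the state.
- ctrl.get_state(): the state, without advancing time (a new reading comes with each control period).
- ctrl.get_image(name): name is "side" or "top" or "wrist"; returns the picture (400x640x3 uint8, blue, green, red); there is no depth.
- ctrl.camera_info(name): a dict with "camera_matrix" (3x3 intrinsics, pixels), "R" (3x3) and "t" (3): a world point X has camera coordinates R X + t. Camera axes: x right, y down, z forward; pixel columns grow to the right and rows downward; lengths in m; the calibration is good to about 2 mm. A picture is of the moment at which its call begins: read the wrist's pose just before it. camera_info takes no time and is no camera call; for the wrist camera it gives the pose at the moment of the call.
- ctrl.close_job(): hands the job in, once; it reports no verdict.
The state is a dict: "time": time; "joint_positions": joint angles; "qd": joint speeds; "joint_torque": joint torques, N m; "position": TCP position; "tool_rot": TCP orientation; "ft_force": force on the tool from outside, world axes, zero at the start; "torque": the same for the moment, N m; "grip_width": opening from 0.0 (shut) to 1.0 (fully open).
Only numpy, scipy, OpenCV 4.12 (cv2) and the standard library are available. Lean on these libraries where they do the work, as an engineer would, in place of code of your own. Each camera call takes 0.05 s, during which the arm holds its last target.

TASK

Turn the black pressure knob on the little airbrush pump clockwise until its white line points at the red line on the grey ring below, then pull the knob straight up, all the way out, so that the lock teeth hold it as near the red line as they allow. If teeth meet crest to crest the knob stops part way: never force it, but keep a light pull and rock it a little to either side until it slips in and comes right up. Then let go, with the grey ring left where it is and the nail things in the tray undisturbed.

Things in the scene. Friction and masses are not known exactly. Their poses are not given: they have to be found in the camera images.
- knob_grip (a point): Black ribbed round pressure knob, upright, diameter 56 mm, 42 mm tall, on the regulator of a small white and pink airbrush pump. Point on its axis, 26 mm above its underside, 16 mm below its top; rises with the knob (150 mm over the sill when in). Grasp it across any way. Round it nothing is above 120 mm over the sill: the top of the grey ring (diameter 80 mm), 4 mm under the knob.
- pointer (a point): Foot of the white line (5 mm wide) on the knob's side (the line also runs over the knob's top from axis to rim): on the rim, 28 mm from the axis, at the height of the knob's underside. Its y axis points outward from the knob's axis along the white line; z is up.
- red_mark (a point): Red line (5 mm wide, 11 mm long, also down the edge) on the grey preset ring under the knob. Point: the line's middle, 34 mm from the knob's axis, 120 mm above the sill. Its y axis points outward from the knob's axis along the red line; z is up. The ring is clamped (slips only at 3 N m) and stays as found.
- turn (a joint): Angle of the knob in rad, growing clockwise seen from above; stops at 0 and 4.0. It starts 0.5 to 1.55 rad short of the red line, so clockwise closes the difference. Friction 0.06 N m. Pushed in, the knob turns freely; fully out and meshed, it cannot turn.
- preset (a joint): Angle of the red line in rad, counted the same way and from the same zero as joint turn: the white line points at the red line when the two are equal. Stays as found.
- pull (a joint): How far the knob is pulled out (up), in m: 0 pushed in, 0.010 fully out at its stop. An O-ring drags with 3 N and holds the knob at any height. The key meets the lock teeth 2.5 mm up. With a gap over it, it goes on to 10 mm against the O-ring alone. On a tooth it lifts the sprung tooth ring: 2.5 N at first, about 2 N more per mm, 9 N at 6 mm out; there the ring bottoms and all turns hard.
- knob: The knob as a solid; origin on its axis at the underside, y axis along the white line, z up. One key inside it meets the lock teeth. With the tooth ring lifted part way the knob still turns; when a gap comes over the key, the ring snaps down and the upward load falls to the O-ring's drag or less, and turning is then blocked but for 0.04 to 0.08 rad of play and give either way.
- bonnet: Brass neck inside the knob, fast to the grey ring; origin on the knob's axis, 112 mm above the sill. Carries the hidden ring of 16 lock teeth, a gap every 0.393 rad, and the upper stop. How the gaps lie to the red line cannot be seen and differs each time: the nearest is up to 0.2 rad off, either way. A gap within 0.26 rad of the line is right. More than 25 N from the key spoils teeth and stop.
- tin_mid (a point): Bystander: closed aluminium tin with screw lid, 51 mm in diameter, 27 mm tall, in the blue tray (280 x 180 x 22 mm); its centre.
- wheelclip_mid (a point): Bystander: black spring-clip holder (base 55 x 42 mm) pinching an upright practice nail wheel 88 mm in diameter, 108 mm tall in all, in the tray; a point 30 mm above its foot.
- file_mid (a point): Bystander: frosted glass nail file, 135 x 12 x 4 mm, in the tray; its centre.
- buffer_mid (a point): Bystander: wooden buffer block, 95 x 26 x 19 mm, in the tray; its centre.

How it is judged:
By the outcome, as a careful person would: the job done as asked, in the order asked, and still so for the second after the job is handed in, with the robot touching nothing.
It also fails if it takes over 58 s, if anything falls off the work surface, if the arm or the gripper's body presses on something with over 40 N, if the wrist force passes 120 N, or if a joint passes its speed limit or range.

## Working session

There is one attempt and no reset: what is moved stays moved. The work goes in short steps, Python scripts to look and compute and a tool call to move; the robot and the scene stay as the last step left them, time stands still between calls to the robot, and variables do not carry over. Pictures are saved under pics/ and viewed, and the job is handed in when it is done.

Besides the shell and the picture viewer there is one more tool, called after "Request:" as name(argument=value, ...), one argument or row to a line, values as JSON. play_rows: Moves the arm, as the interface text tells. Its arguments: {"type":"object","properties":{"translation":{"type":"array"},"turn":{"type":"array"},"fingers":{"type":"array"},"grip_force":{"type":"number"}},"required":["translation","turn","fingers"]}

```bash
ls; mkdir -p pics; python3 - <<'E'
from bench import ctrl
import cv2
s=ctrl.get_state()
for k,v in s.items(): print(k,v)
for n in ["side","top","wrist"]:
    ci=ctrl.camera_info(n); print(n,ci)
    cv2.imwrite(f"pics/{n}0.png",ctrl.get_image(n))
E
```

```text
pics
time 0.0
joint_positions [-1.0909446   0.32182959 -0.07006701  1.45172007  0.022594    1.37078641
 -0.05690483]
qd [-1.33625009e-03  9.99750549e-04  5.00981894e-06  5.17902914e-04
 -1.27557810e-03  3.37964838e-04  3.35304123e-04]
joint_torque [ 2.69673028e-04 -4.91286170e+01 -4.03829422e-01 -3.12530816e+01
 -6.39324356e-02  4.36741544e-02  1.95212983e-04]
position [0.2917076  0.58022674 0.22143447]
tool_rot [-1.54170269  0.36557103 -0.36501106]
ft_force [ 1.06355482 -0.40933907 -0.39690732]
torque [ 0.00235459 -0.00905262  0.00619698]
grip_width 1.000157734693713
side {'camera_matrix': array([[363.07388435,   0.        , 318.54541023],
       [  0.        , 363.07388435, 201.74688767],
       [  0.        ,   0.        ,   1.        ]]), 'R': array([[ 0.96226958, -0.27192957,  0.00956916],
       [-0.19502203, -0.71378976, -0.67265934],
       [ 0.18974633,  0.64541342, -0.73989043]]), 't': array([-0.45878061,  0.28410906,  0.55067446])}
top {'camera_matrix': array([[452.67426529,   0.        , 322.44552882],
       [  0.        , 452.67426529, 200.47403595],
       [  0.        ,   0.        ,   1.        ]]), 'R': array([[-0.02618806, -0.99951047,  0.01711757],
       [-0.98220425,  0.02254134, -0.18645829],
       [ 0.18598116, -0.02169593, -0.98231374]]), 't': array([0.13056794, 0.50009441, 0.96264279])}
wrist {'camera_matrix': array([[293.39459839,   0.        , 318.33753787],
       [  0.        , 293.39459839, 199.1823732 ],
       [  0.        ,   0.        ,   1.        ]]), 'R': array([[ 4.49431637e-01,  8.93314370e-01, -8.00290208e-04],
       [ 8.60396091e-01, -4.32628956e-01,  2.69352469e-01],
       [ 2.40270202e-01, -1.21744088e-01, -9.63041332e-01]]), 't': array([-0.64997417, -0.03216635,  0.3897691 ])}
```

View pics/side0.png

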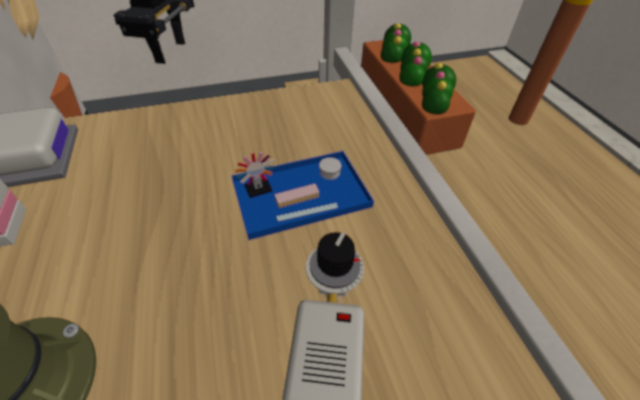

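View pics/top0.png

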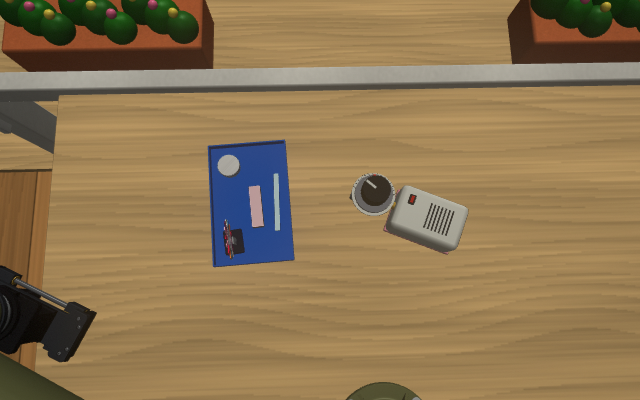

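View pics/wrist0.png

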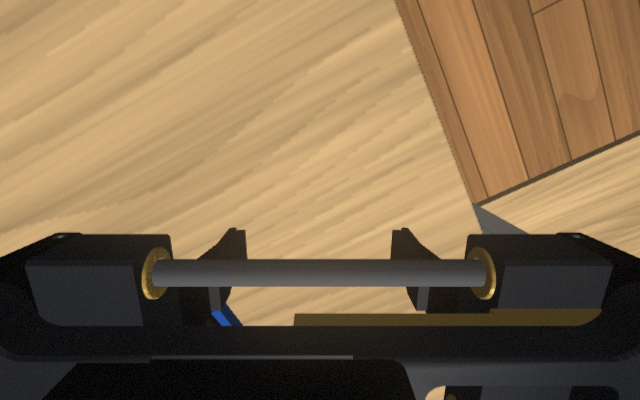

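```bash
python3 - <<'E'
import cv2
a=cv2.imread("pics/top0.png")[160:225,335:425]; b=cv2.imread("pics/side0.png")[220:300,290:385]
cv2.imwrite("pics/tc.png",cv2.resize(a,None,fx=8,fy=8,interpolation=cv2.INTER_CUBIC))
cv2.imwrite("pics/sc.png",cv2.resize(b,None,fx=7,fy=7,interpolation=cv2.INTER_CUBIC))
E
```

```text
(no output)
```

View pics/tc.png

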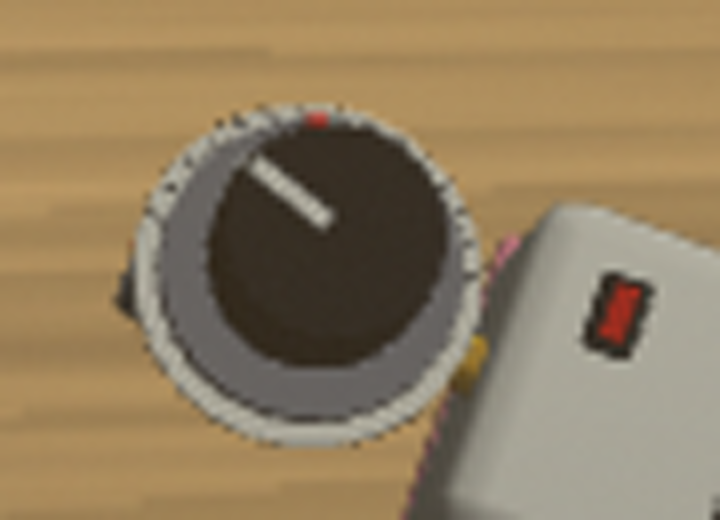

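View pics/sc.png

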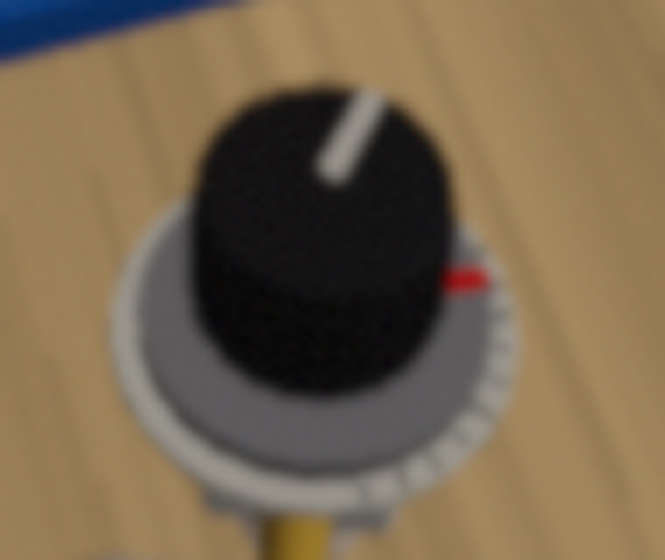

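```bash
cat > h.py <<'E'
import numpy as np
from bench import ctrl
def ray(n,u,v,z,ci=None):
    ci=ci or ctrl.camera_info(n);K,R,t=ci["camera_matrix"],ci["R"],ci["t"]
    d=R.T@np.linalg.solve(K,[u,v,1]);c=-R.T@t
    return c+d*(z-c[2])/d[2]
def proj(n,X,ci=None):
    ci=ci or ctrl.camera_info(n);p=ci["camera_matrix"]@(ci["R"]@np.asarray(X,float).T+ci["t"][:,None]);return (p[:2]/p[2]).T
E
python3 - <<'E'
from h import *
import cv2
T=lambda x,y:((x+.5)/8-.5+335,(y+.5)/8-.5+160)
S=lambda x,y:((x+.5)/7-.5+290,(y+.5)/7-.5+220)
P=lambda n,f,x,y,z:ray(n,*f(x,y),z)
print("axis t",P("top",T,326,222,.166)," s",P("side",S,332,174,.166))
print("rim t",P("top",T,256,160,.166)," s",P("side",S,374,94,.166))
print("red t",P("top",T,317,119,.12)," s",P("side",S,467,281,.12))
# ring outer white/grey centre guess
print("ring t",P("top",T,(138+480)/2,(105+440)/2,.115))
E
```

```text
axis t [0.5044434  0.01590917 0.166     ]  s [0.50755574 0.01499974 0.166     ]
rim t [0.52051433 0.03250251 0.166     ]  s [0.52271871 0.03267586 0.166     ]
red t [0.54197122 0.01037929 0.12      ]  s [0.53997988 0.00976927 0.12      ]
ring t [0.50216146 0.01371369 0.115     ]
```

```bash
cat > ov.py <<'E'
from h import *
import cv2
def ov(img,n,c,aw,ar,lift,box,f,out,ci=None):
    x0,y0,x1,y1=box
    a=cv2.resize(img[y0:y1,x0:x1],None,fx=f,fy=f,interpolation=cv2.INTER_CUBIC)
    th=np.linspace(0,2*np.pi,90)
    def dr(X,col,cl):
        p=(proj(n,X,ci)-[x0,y0]+.5)*f-.5
        cv2.polylines(a,[np.round(p*16).astype(int).reshape(-1,1,2)],cl,col,1,cv2.LINE_AA,4)
    for r,z,col in [(.028,.166+lift,(255,255,0)),(.028,.124+lift,(255,255,0)),(.040,.12,(0,255,0))]:
        dr(np.c_[c[0]+r*np.cos(th),c[1]+r*np.sin(th),0*th+z],col,True)
    def L(ang,r0,r1,z):
        e=np.array([np.cos(ang),np.sin(ang),0]);m=np.array([-e[1],e[0],0])*.0025;o=np.array([c[0],c[1],z])
        return np.array([o+e*r0+m,o+e*r1+m,o+e*r1-m,o+e*r0-m])
    dr(L(aw,0,.028,.166+lift),(255,0,255),True); dr(L(ar,.0285,.0395,.12),(255,0,255),True)
    cv2.imwrite(out,a)
E
python3 - <<'E'
from ov import *
c=(.506,.0155);aw=np.radians(48);ar=np.radians(-9)
ov(cv2.imread("pics/top0.png"),"top",c,aw,ar,0,(335,160,425,225),8,"pics/t1.png")
ov(cv2.imread("pics/side0.png"),"side",c,aw,ar,0,(290,220,385,300),7,"pics/s1.png")
E
```

```text
(no output)
```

View pics/t1.png

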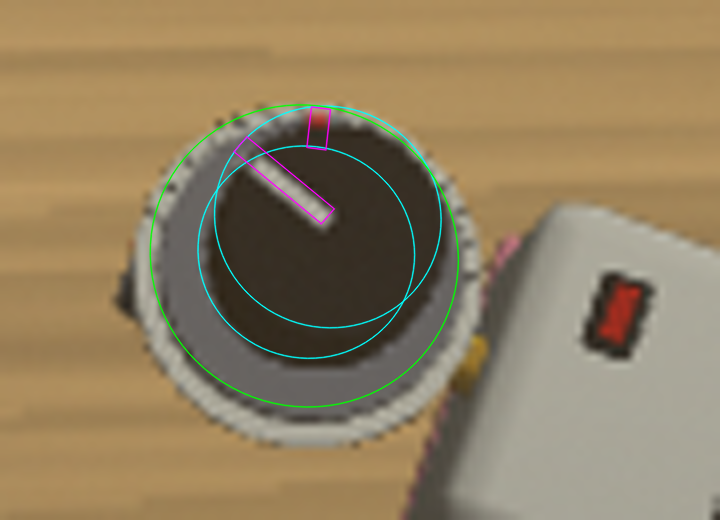

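View pics/s1.png

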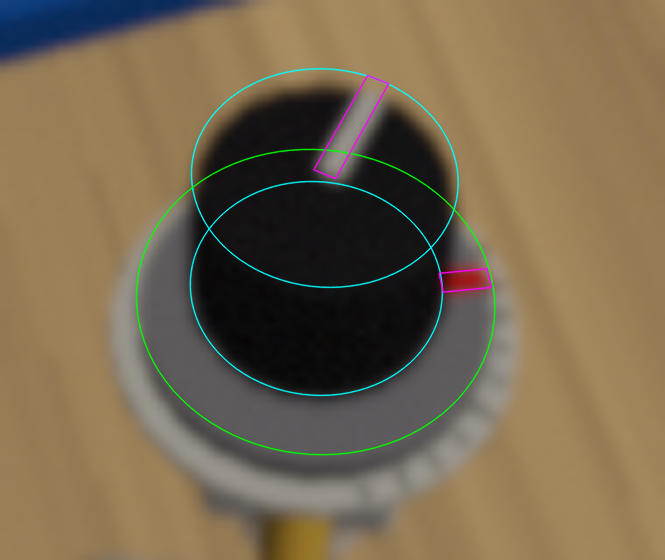

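```bash
python3 - <<'E'
from ov import *
c=(.504,.0135);aw=np.radians(48);ar=np.radians(-7)
ov(cv2.imread("pics/top0.png"),"top",c,aw,ar,0,(335,160,425,225),8,"pics/t2.png")
ov(cv2.imread("pics/side0.png"),"side",c,aw,ar,0,(290,220,385,300),7,"pics/s2.png")
a=cv2.imread("pics/t2.png");b=cv2.imread("pics/s2.png");a=cv2.resize(a,(400,289));b=cv2.resize(b,(400,337))
o=np.zeros((337,800,3),np.uint8);o[:289,:400]=a;o[:,400:]=b;cv2.imwrite("pics/ts2.png",o)
E
```

```text
(no output)
```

View pics/ts2.png

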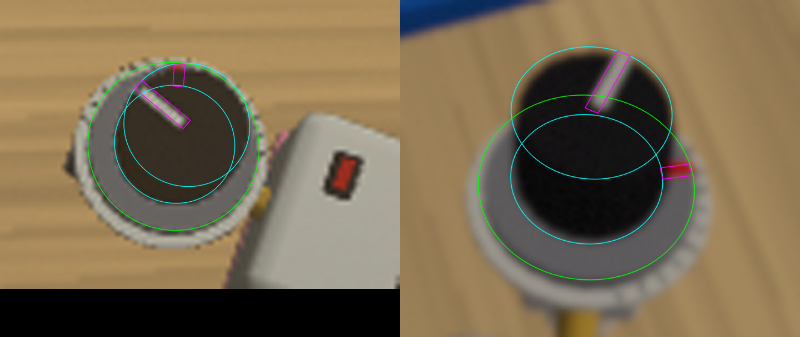

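```bash
python3 - <<'E'
from h import *
from scipy.spatial.transform import Rotation as Ro
s=ctrl.get_state();R=Ro.from_rotvec(s["tool_rot"]).as_matrix();print(R.round(3))
print("yaw z",np.degrees(np.arctan2(R[1,2],R[0,2])))
d=np.array([.504,.014,.240])-s["position"];print(R.T@d*1000)
ci=ctrl.camera_info("wrist");print("cam in tool",(R.T@(-ci["R"].T@ci["t"]-s["position"])).round(3),"axis",R.T@ci["R"][2])
E
```

```text
[[ 0.893 -0.001  0.449]
 [-0.449 -0.001  0.893]
 [ 0.    -1.    -0.001]]
yaw z 63.31274483313863
[ 443.97531152  -17.6543648  -410.7620968 ]
cam in tool [-0.074 -0.162  0.001] axis [2.69273519e-01 9.63063463e-01 7.33168362e-04]
```

```bash
cat > plan.py <<'E'
from h import *
import sys
from scipy.spatial.transform import Rotation as Ro
def plan(target,r,N):
    s=ctrl.get_state();R=Ro.from_rotvec(s["tool_rot"]).as_matrix()
    d=(np.array(target)-s["position"])/N*1000
    out=[]
    for i in range(N):
        out.append([float(round(v)) if abs(v)>=20 else round(float(v),1) for v in R.T@d]); R=R@Ro.from_rotvec([0,r/N,0]).as_matrix()
    return out
if __name__=="__main__":
    o=plan((.504,.014,.240),1.45,20);print(o[:10]);print(o[10:])
E
python3 plan.py
```

```text
[[22.0, -0.9, -21.0], [24.0, -0.9, -18.9], [25.0, -0.9, -17.1], [26.0, -0.9, -15.3], [27.0, -0.9, -13.3], [28.0, -0.9, -11.3], [29.0, -0.9, -9.3], [29.0, -0.9, -7.2], [30.0, -0.9, -5.0], [30.0, -0.9, -2.8]]
[[30.0, -0.9, -0.7], [30.0, -0.9, 1.5], [30.0, -0.9, 3.7], [30.0, -0.9, 5.9], [29.0, -0.9, 8.0], [29.0, -0.9, 10.1], [28.0, -0.9, 12.2], [27.0, -0.9, 14.1], [26.0, -0.9, 16.0], [24.0, -0.9, 17.8]]
```

Request:
play_rows(
  translation=[
    [22,-1,-21],
    [24,-1,-19],
    [25,-1,-17],
    [26,-1,-15],
    [27,-1,-13],
    [28,-1,-11],
    [29,-1,-9],
    [29,-1,-7],
    [30,-1,-5],
    [30,-1,-3],
  ],
  turn=[
    [0,0.0725,0],
    [0,0.0725,0],
    [0,0.0725,0],
    [0,0.0725,0],
    [0,0.0725,0],
    [0,0.0725,0],
    [0,0.0725,0],
    [0,0.0725,0],
    [0,0.0725,0],
    [0,0.0725,0],
  ],
  fingers=[1,1,1,1,1,1,1,1,1,1],
)

```text
time: 0.98
position: [0.3988, 0.2965, 0.2324]
tool_rot: [-1.364, 0.928, -0.928]
ft_force: [1.6, 0.2, -0.2]
grip_width: 1.002
```

Request:
play_rows(
  translation=[
    [30,-1,-1],
    [30,-1,1.5],
    [30,-1,4],
    [30,-1,6],
    [29,-1,8],
    [29,-1,10],
    [28,-1,12],
    [27,-1,14],
    [26,-1,16],
    [24,-1,18],
  ],
  turn=[
    [0,0.0725,0],
    [0,0.0725,0],
    [0,0.0725,0],
    [0,0.0725,0],
    [0,0.0725,0],
    [0,0.0725,0],
    [0,0.0725,0],
    [0,0.0725,0],
    [0,0.0725,0],
    [0,0.0725,0],
  ],
  fingers=[1,1,1,1,1,1,1,1,1,1],
)

```text
time: 1.82
position: [0.5044, 0.0125, 0.2426]
tool_rot: [-1.023, 1.461, -1.461]
ft_force: [-0.0, 0.2, 0.0]
grip_width: 1.002
```

```bash
cat > st.py <<'E'
from h import *
from scipy.spatial.transform import Rotation as Ro
def st():
    s=ctrl.get_state();R=Ro.from_rotvec(s["tool_rot"]).as_matrix()
    print("t",s["time"],"pos",s["position"].round(4) if hasattr(s["position"],'round') else s["position"],"yawz",np.degrees(np.arctan2(R[1,2],R[0,2])).round(2),"tilt",R[:,1].round(4))
    print("q",np.round(s["joint_positions"],3),"F",np.round(s["ft_force"],2),"M",np.round(s["torque"],3),"g",s["grip_width"])
    return s,R
E
python3 - <<'E'
from st import *
import cv2
s,R=st();ci=ctrl.camera_info("wrist")
cv2.imwrite("pics/w1.png",ctrl.get_image("wrist"))
st()
E
```

```text
t 1.8167 pos [0.5044 0.0125 0.2426] yawz -19.98 tilt [ 1.e-04  2.e-04 -1.e+00]
q [-0.544 -0.012  0.466  1.79   0.005  1.363 -0.428] F [-0.01  0.21  0.04] M [-0.081  0.039  0.045] g 1.002386843070043
t 1.8667 pos [0.5063 0.0051 0.243 ] yawz -20.65 tilt [ 0.0025 -0.0041 -1.    ]
q [-0.54  -0.011  0.474  1.788  0.009  1.361 -0.428] F [ 1.8  -4.68  1.05] M [-0.465 -0.077 -0.068] g 1.004047661612394
```

View pics/w1.png

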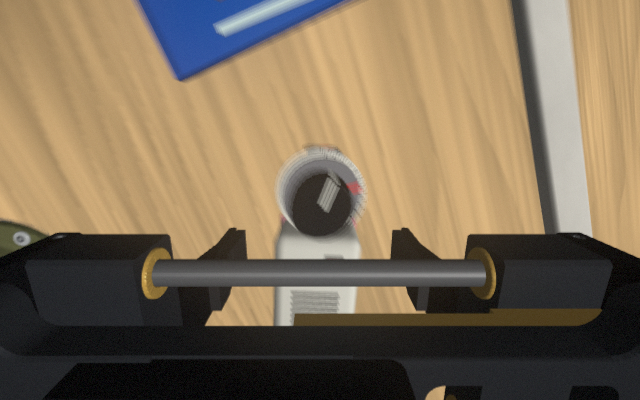

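Request:
play_rows(
  translation=[
    [0,0,0],
    [0,0,0],
    [0,0,0],
    [0,0,0],
    [0,0,0],
    [0,0,0],
    [0,0,0],
    [0,0,0],
    [0,0,0],
    [0,0,0],
  ],
  turn=[
    [0,0,0],
    [0,0,0],
    [0,0,0],
    [0,0,0],
    [0,0,0],
    [0,0,0],
    [0,0,0],
    [0,0,0],
    [0,0,0],
    [0,0,0],
  ],
  fingers=[1,1,1,1,1,1,1,1,1,1],
)

```text
time: 2.7
position: [0.5044, 0.0142, 0.2426]
tool_rot: [-1.026, 1.458, -1.459]
ft_force: [-0.5, 1.1, 0.6]
grip_width: 0.994
```

```bash
python3 - <<'E'
from st import *
from ov import *
s,R=st();ci=ctrl.camera_info("wrist")
im=ctrl.get_image("wrist");cv2.imwrite("pics/w2.png",im)
ov(im,"wrist",(.504,.014),np.radians(48),np.radians(-7),0,(260,130,380,220),6,"pics/w2o.png",ci)
b=cv2.resize(im[130:220,260:380],None,fx=6,fy=6,interpolation=cv2.INTER_CUBIC);cv2.imwrite("pics/w2c.png",b)
E
```

```text
t 2.7 pos [0.5044 0.0142 0.2426] yawz -19.76 tilt [ 1.e-04  1.e-04 -1.e+00]
q [-0.545 -0.012  0.464  1.79   0.006  1.363 -0.427] F [-0.47  1.07  0.6 ] M [-0.066  0.045 -0.034] g 0.9935101837648598
```

View pics/w2o.png

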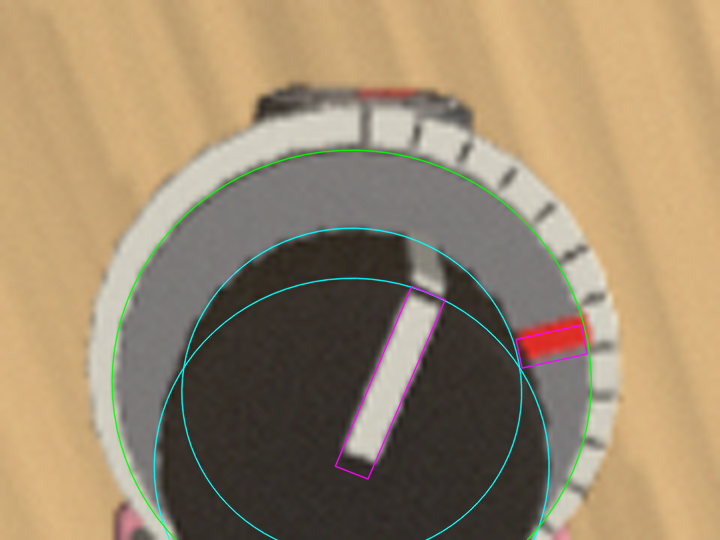

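View pics/w2c.png

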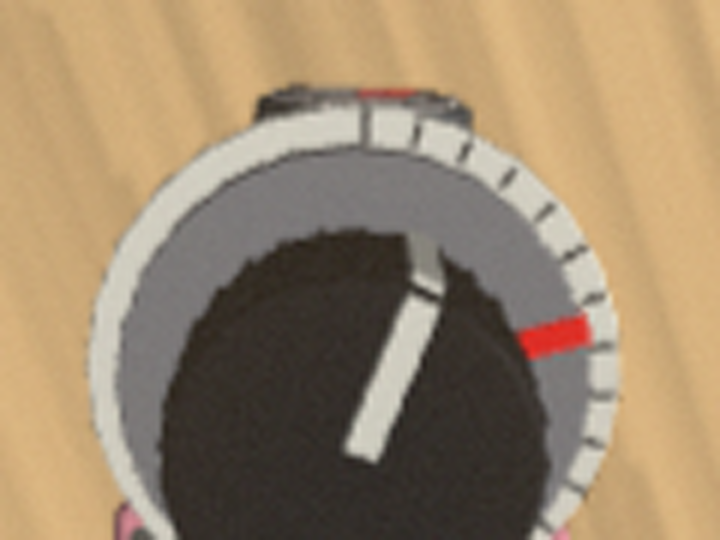

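```bash
python3 - <<'E'
from st import *
ci=ctrl.camera_info("wrist")
f=lambda x,y,z:ray("wrist",(x+.5)/6-.5+260,(y+.5)/6-.5+130,z,ci)[:2].round(4)
print("rim",f(427,290,.166),"in",f(361,452,.166),"foot",f(424,235,.124),"red in/out",f(523,346,.12),f(588,330,.12))
print("ring L/T/R",f(118,370,.12),f(350,150,.12),f(588,370,.12))
E
```

```text
rim [0.5227 0.0352] in [0.5063 0.0163] foot [0.5241 0.0352] red in/out [0.5334 0.0114] [0.5444 0.0104]
ring L/T/R [0.4686 0.0304] [0.5173 0.0516] [0.5423 0.0039]
```

Request:
play_rows(
  translation=[
    [0,14,0],
    [0,14,0],
    [0,14,0],
    [0,14,0],
    [0,14,0],
    [0,14,0],
    [0,14,0],
    [0,13,0],
    [0,0,0],
    [0,0,0],
  ],
  turn=[
    [0,0,0],
    [0,0,0],
    [0,0,0],
    [0,0,0],
    [0,0,0],
    [0,0,0],
    [0,0,0],
    [0,0,0],
    [0,0,0],
    [0,0,0],
  ],
  fingers=[1,1,1,1,1,1,1,1,1,1],
)

```text
time: 3.58
position: [0.504, 0.014, 0.1313]
tool_rot: [-1.027, 1.459, -1.459]
ft_force: [-0.2, -0.1, 0.8]
grip_width: 1.0
```

```bash
python3 - <<'E'
from st import *
import cv2
s,R=st();im=ctrl.get_image("wrist");cv2.imwrite("pics/w3.png",im)
E
```

```text
t 3.5833 pos [0.504  0.014  0.1313] yawz -19.77 tilt [-1.3e-03 -4.0e-04 -1.0e+00]
q [-0.531  0.077  0.473  1.938 -0.038  1.137 -0.389] F [-0.17 -0.06  0.79] M [-0.077  0.031 -0.026] g 0.999884200053279
```

View pics/w3.png

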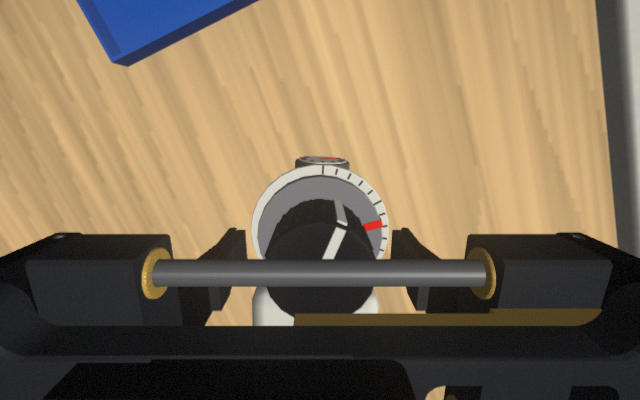

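Request:
play_rows(
  translation=[
    [0,0,0],
    [0,0,0],
    [0,0,0],
    [0,0,0],
    [0,0,0],
    [0,0,0],
    [0,0,0],
    [0,0,0],
    [0,0,0],
    [0,0,0],
  ],
  turn=[
    [0,0,0],
    [0,0,0],
    [0,0,0],
    [0,0,0],
    [0,0,0],
    [0,0,0],
    [0,0,0],
    [0,0,0],
    [0,0,0],
    [0,0,0],
  ],
  fingers=[-1,-1,-1,-1,-1,-1,-1,-1,-1,-1],
  grip_force=30,
)

```text
time: 4.47
position: [0.5045, 0.0141, 0.1317]
tool_rot: [-1.025, 1.458, -1.459]
ft_force: [-0.5, 0.7, 2.2]
grip_width: 0.636
```

```bash
python3 - <<'E'
from st import *
s,R=st()
E
```

```text
t 4.4667 pos [0.5045 0.0141 0.1317] yawz -19.77 tilt [ 3.e-04  1.e-04 -1.e+00]
q [-0.531  0.076  0.473  1.937 -0.038  1.136 -0.389] F [-0.47  0.65  2.24] M [-0.108  0.095  0.038] g 0.6359682073458667
```

Request:
play_rows(
  translation=[
    [0,0,0],
    [0,0,0],
    [0,0,0],
    [0,0,0],
    [0,0,0],
    [0,0,0],
    [0,0,0],
    [0,0,0],
    [0,0,0],
    [0,0,0],
  ],
  turn=[
    [0,0.1,0],
    [0,0.1,0],
    [0,0.1,0],
    [0,0.1,0],
    [0,0.1,0],
    [0,0.1,0],
    [0,0.1,0],
    [0,0.1,0],
    [0,0.1,0],
    [0,0.04,0],
  ],
  fingers=[-1,-1,-1,-1,-1,-1,-1,-1,-1,-1],
)

```text
time: 5.3
position: [0.505, 0.0136, 0.1317]
tool_rot: [-0.292, 2.069, -2.071]
ft_force: [1.5, -0.7, 0.3]
grip_width: 0.635
```

Request:
play_rows(
  translation=[
    [0,0,0],
    [0,0,0],
    [0,0,0],
    [0,0,0],
    [0,0,0],
    [0,0,0],
    [0,0,0],
    [0,0,0],
    [0,0,0],
    [0,0,0],
  ],
  turn=[
    [0,0,0],
    [0,0,0],
    [0,0,0],
    [0,0,0],
    [0,0,0],
    [0,0,0],
    [0,0,0],
    [0,0,0],
    [0,0,0],
    [0,0,0],
  ],
  fingers=[-1,-1,-1,-1,-1,-1,-1,-1,-1,-1],
)

```text
time: 6.13
position: [0.5049, 0.0137, 0.1318]
tool_rot: [-0.296, 2.067, -2.068]
ft_force: [3.9, -3.0, 0.6]
grip_width: 0.638
```

```bash
python3 - <<'E'
from st import *
import cv2
s,R=st();ci=ctrl.camera_info("wrist");im=ctrl.get_image("wrist");cv2.imwrite("pics/w4.png",im)
b=cv2.resize(im[160:270,250:390],None,fx=5,fy=5,interpolation=cv2.INTER_CUBIC);cv2.imwrite("pics/w4c.png",b)
st()
E
```

```text
t 6.1333 pos [0.5049 0.0137 0.1318] yawz -73.63 tilt [ 1.2e-03 -5.0e-04 -1.0e+00]
q [-0.571  0.077  0.515  1.938 -0.041  1.135 -1.325] F [ 3.89 -3.05  0.61] M [-0.866 -0.747 -0.031] g 0.6381784909163088
t 6.1833 pos [0.5049 0.0136 0.1317] yawz -73.63 tilt [ 1.2e-03 -6.0e-04 -1.0e+00]
q [-0.571  0.077  0.515  1.938 -0.041  1.135 -1.325] F [ 4.99 -3.12  0.04] M [-0.896 -0.759  0.031] g 0.6364960761903166
```

View pics/w4c.png

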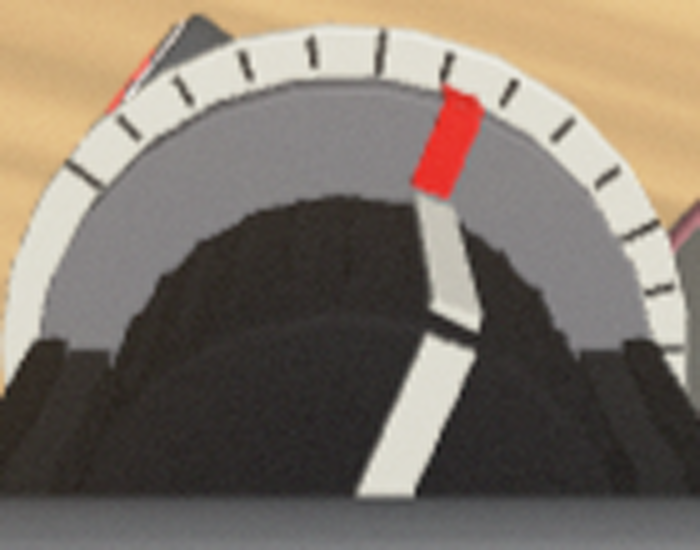

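```bash
python3 - <<'E'
from st import *
ci=ctrl.camera_info("wrist")
f=lambda x,y,z:ray("wrist",(x+.5)/5-.5+250,(y+.5)/5-.5+160,z,ci)[:2]
P={"rim":f(452,338,.166),"in":f(387,495,.166),"foot":f(436,202,.124),"redin":f(433,190,.12),"redout":f(464,98,.12)}
for c in [(.5045,.0142),(.505,.0137)]:
  for k,v in P.items(): d=v-c;print(k,v.round(4),np.degrees(np.arctan2(d[1],d[0])).round(1),np.hypot(*d).round(4))
for a,b in (("in","rim"),("redin","redout")): d=P[b]-P[a];print(np.degrees(np.arctan2(d[1],d[0])))
E
```

```text
rim [0.5312 0.0116] -5.6 0.0268
in [0.5141 0.0128] -8.5 0.0098
foot [0.5328 0.011 ] -6.5 0.0285
redin [0.5331 0.0112] -6.0 0.0288
redout [0.5452 0.011 ] -4.5 0.0408
rim [0.5312 0.0116] -4.6 0.0263
in [0.5141 0.0128] -5.9 0.0092
foot [0.5328 0.011 ] -5.6 0.0279
redin [0.5331 0.0112] -5.1 0.0283
redout [0.5452 0.011 ] -3.8 0.0403
-3.8950107243819567
-0.8231962158076025
```

Request:
play_rows(
  translation=[
    [0,-0.4,0],
    [0,-0.4,0],
    [0,-0.4,0],
    [0,-0.4,0],
    [0,-0.4,0],
    [0,-0.4,0],
    [0,-0.4,0],
    [0,-0.4,0],
    [0,-0.4,0],
    [0,-0.4,0],
  ],
  turn=[
    [0,0,0],
    [0,0,0],
    [0,0,0],
    [0,0,0],
    [0,0,0],
    [0,0,0],
    [0,0,0],
    [0,0,0],
    [0,0,0],
    [0,0,0],
  ],
  fingers=[-1,-1,-1,-1,-1,-1,-1,-1,-1,-1],
)

```text
time: 7.02
position: [0.5049, 0.0137, 0.1348]
tool_rot: [-0.296, 2.067, -2.069]
ft_force: [6.8, -2.7, -6.8]
grip_width: 0.639
```

```bash
python3 - <<'E'
from st import *
st()
E
```

```text
t 7.0167 pos [0.5049 0.0137 0.1348] yawz -73.63 tilt [ 1.3e-03 -9.0e-04 -1.0e+00]
q [-0.571  0.074  0.514  1.935 -0.039  1.142 -1.327] F [ 6.76 -2.7  -6.81] M [-0.78  -1.409 -0.025] g 0.6388757834110433
```

Request:
play_rows(
  translation=[
    [0,-0.2,0],
    [0,-0.2,0],
    [0,-0.2,0],
    [0,-0.2,0],
    [0,-0.2,0],
    [0,-0.2,0],
    [0,-0.2,0],
    [0,0,0],
    [0,0,0],
    [0,0,0],
  ],
  turn=[
    [0,0,0],
    [0,0,0],
    [0,0,0],
    [0,0,0],
    [0,0,0],
    [0,0,0],
    [0,0,0],
    [0,0,0],
    [0,0,0],
    [0,0,0],
  ],
  fingers=[-1,-1,-1,-1,-1,-1,-1,-1,-1,-1],
)

```text
time: 7.85
position: [0.5048, 0.0137, 0.1358]
tool_rot: [-0.296, 2.066, -2.069]
ft_force: [7.9, -2.9, -7.6]
grip_width: 0.635
```

```bash
python3 - <<'E'
from st import *
st()
E
```

```text
t 7.85 pos [0.5048 0.0137 0.1358] yawz -73.63 tilt [ 0.0012 -0.0011 -1.    ]
q [-0.572  0.072  0.514  1.934 -0.038  1.144 -1.328] F [ 7.9  -2.94 -7.62] M [-0.759 -1.586 -0.02 ] g 0.6352333172921195
```

Request:
play_rows(
  translation=[
    [0,0,0],
    [0,0,0],
    [0,0,0],
    [0,0,0],
    [0,0,0],
    [0,0,0],
    [0,0,0],
    [0,0,0],
    [0,0,0],
    [0,0,0],
  ],
  turn=[
    [0,0.02,0],
    [0,0.02,0],
    [0,0.02,0],
    [0,0.02,0],
    [0,0,0],
    [0,0,0],
    [0,0,0],
    [0,0,0],
    [0,0,0],
    [0,0,0],
  ],
  fingers=[-1,-1,-1,-1,-1,-1,-1,-1,-1,-1],
)

```text
time: 8.68
position: [0.5049, 0.0136, 0.1365]
tool_rot: [-0.217, 2.112, -2.114]
ft_force: [5.5, -4.2, -4.8]
grip_width: 0.633
```

```bash
python3 - <<'E'
from st import *
st()
E
```

```text
t 8.6833 pos [0.5049 0.0136 0.1365] yawz -78.22 tilt [ 1.2e-03 -9.0e-04 -1.0e+00]
q [-0.575  0.072  0.518  1.933 -0.038  1.145 -1.408] F [ 5.53 -4.21 -4.81] M [-0.842 -1.076 -0.053] g 0.6329491881476597
```

Request:
play_rows(
  translation=[
    [0,-0.2,0],
    [0,-0.2,0],
    [0,-0.2,0],
    [0,-0.2,0],
    [0,-0.2,0],
    [0,0,0],
    [0,0,0],
    [0,0,0],
    [0,0,0],
    [0,0,0],
  ],
  turn=[
    [0,0,0],
    [0,0,0],
    [0,0,0],
    [0,0,0],
    [0,0,0],
    [0,0,0],
    [0,0,0],
    [0,0,0],
    [0,0,0],
    [0,0,0],
  ],
  fingers=[-1,-1,-1,-1,-1,-1,-1,-1,-1,-1],
)

```text
time: 9.52
position: [0.5049, 0.0136, 0.1375]
tool_rot: [-0.217, 2.112, -2.114]
ft_force: [5.5, -3.1, -3.8]
grip_width: 0.634
```

```bash
python3 - <<'E'
from st import *
st()
E
```

```text
t 9.5167 pos [0.5049 0.0136 0.1375] yawz -78.22 tilt [ 1.3e-03 -8.0e-04 -1.0e+00]
q [-0.575  0.071  0.518  1.932 -0.037  1.147 -1.408] F [ 5.54 -3.13 -3.78] M [-0.86  -1.123 -0.025] g 0.6337278322398484
```

Request:
play_rows(
  translation=[
    [0,-0.5,0],
    [0,-0.5,0],
    [0,-0.5,0],
    [0,-0.5,0],
    [0,-0.5,0],
    [0,-0.5,0],
    [0,-0.5,0],
    [0,-0.5,0],
    [0,-0.2,0],
    [0,0,0],
  ],
  turn=[
    [0,0,0],
    [0,0,0],
    [0,0,0],
    [0,0,0],
    [0,0,0],
    [0,0,0],
    [0,0,0],
    [0,0,0],
    [0,0,0],
    [0,0,0],
  ],
  fingers=[-1,-1,-1,-1,-1,-1,-1,-1,-1,-1],
)

```text
time: 10.35
position: [0.5049, 0.0136, 0.1417]
tool_rot: [-0.217, 2.112, -2.114]
ft_force: [5.1, -3.7, -3.2]
grip_width: 0.633
```

```bash
python3 - <<'E'
from st import *
st()
E
```

```text
t 10.35 pos [0.5049 0.0136 0.1417] yawz -78.22 tilt [ 1.2e-03 -9.0e-04 -1.0e+00]
q [-0.576  0.066  0.517  1.927 -0.035  1.156 -1.411] F [ 5.1  -3.67 -3.19] M [-0.861 -1.144 -0.039] g 0.6328051373139139
```

Now ease up to the stop, watching for a force rise.

Request:
play_rows(
  translation=[
    [0,-0.2,0],
    [0,-0.2,0],
    [0,-0.2,0],
    [0,-0.2,0],
    [0,0,0],
    [0,0,0],
    [0,0,0],
    [0,0,0],
    [0,0,0],
    [0,0,0],
  ],
  turn=[
    [0,0,0],
    [0,0,0],
    [0,0,0],
    [0,0,0],
    [0,0,0],
    [0,0,0],
    [0,0,0],
    [0,0,0],
    [0,0,0],
    [0,0,0],
  ],
  fingers=[-1,-1,-1,-1,-1,-1,-1,-1,-1,-1],
)

```text
time: 11.18
position: [0.5049, 0.0136, 0.1421]
tool_rot: [-0.217, 2.111, -2.114]
ft_force: [7.2, -3.3, -6.6]
grip_width: 0.637
```

```bash
python3 - <<'E'
from st import *
st()
E
```

```text
t 11.1833 pos [0.5049 0.0136 0.1421] yawz -78.22 tilt [ 0.0012 -0.001  -1.    ]
q [-0.576  0.066  0.517  1.927 -0.034  1.157 -1.411] F [ 7.17 -3.3  -6.58] M [-0.792 -1.422 -0.017] g 0.6370354677796535
```

Request:
play_rows(
  translation=[
    [0,-0.2,0],
    [0,-0.2,0],
    [0,0,0],
    [0,0,0],
    [0,0,0],
    [0,0,0],
    [0,0,0],
    [0,0,0],
    [0,0,0],
    [0,0,0],
  ],
  turn=[
    [0,0,0],
    [0,0,0],
    [0,0,0],
    [0,0,0],
    [0,0,0],
    [0,0,0],
    [0,0,0],
    [0,0,0],
    [0,0,0],
    [0,0,0],
  ],
  fingers=[-1,-1,-1,-1,-1,-1,-1,-1,-1,-1],
)

```text
time: 12.02
position: [0.5049, 0.0136, 0.1422]
tool_rot: [-0.217, 2.111, -2.114]
ft_force: [8.0, -3.1, -8.6]
grip_width: 0.637
```

```bash
python3 - <<'E'
from st import *
st()
import cv2
im=ctrl.get_image("wrist");cv2.imwrite("pics/w5c.png",cv2.resize(im[160:270,250:390],None,fx=5,fy=5,interpolation=cv2.INTER_CUBIC))
E
```

```text
t 12.0167 pos [0.5049 0.0136 0.1422] yawz -78.22 tilt [ 0.0013 -0.0012 -1.    ]
q [-0.576  0.066  0.517  1.927 -0.034  1.157 -1.411] F [ 7.97 -3.05 -8.64] M [-0.831 -1.585 -0.03 ] g 0.6372374254485804
```

View pics/w5c.png

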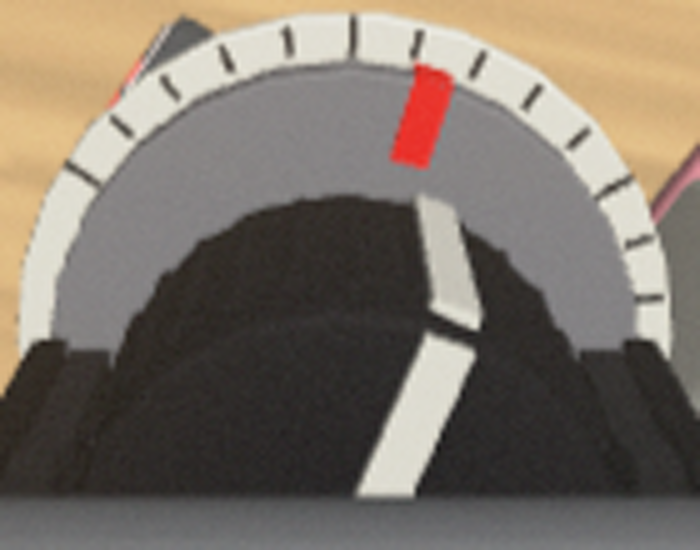

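Request:
play_rows(
  translation=[
    [0,0.4,0],
    [0,0.4,0],
    [0,0,0],
    [0,0,0],
    [0,0,0],
    [0,0,0],
    [0,0,0],
    [0,0,0],
    [0,0,0],
    [0,0,0],
  ],
  turn=[
    [0,0,0],
    [0,0,0],
    [0,0,0],
    [0,0,0],
    [0,0,0],
    [0,0,0],
    [0,0,0],
    [0,0,0],
    [0,0,0],
    [0,0,0],
  ],
  fingers=[-1,-1,-1,-1,-1,1,1,1,1,1],
)

```text
time: 12.9
position: [0.5038, 0.0147, 0.1424]
tool_rot: [-0.22, 2.114, -2.112]
ft_force: [0.2, -0.5, 0.5]
grip_width: 0.928
```

```bash
python3 - <<'E'
from st import *
st()
import cv2
im=ctrl.get_image("wrist");cv2.imwrite("pics/w6.png",im)
E
```

```text
t 12.9 pos [0.5038 0.0147 0.1424] yawz -78.17 tilt [-1.1e-03  5.0e-04 -1.0e+00]
q [-0.576  0.065  0.517  1.927 -0.036  1.16  -1.411] F [ 0.22 -0.51  0.52] M [-0.078  0.112 -0.043] g 0.9282030686093734
```

View pics/w6.png

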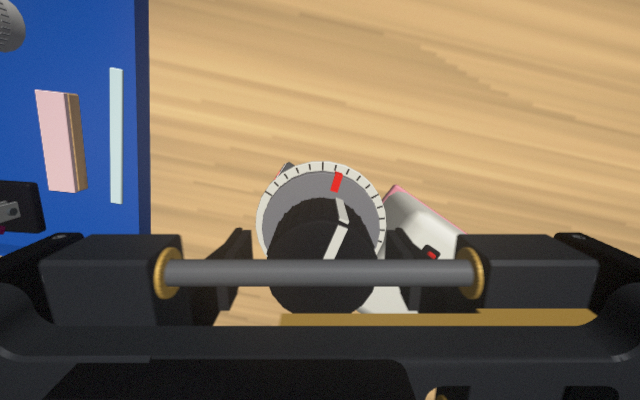

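Request:
play_rows(
  translation=[
    [0,0,0],
    [0,-4,0],
    [0,-10,0],
    [0,-15,0],
    [0,-18,0],
    [0,-18,0],
    [0,-18,0],
    [0,-12,0],
    [0,-5,0],
    [0,0,0],
  ],
  turn=[
    [0,0,0],
    [0,0,0],
    [0,0,0],
    [0,0,0],
    [0,0,0],
    [0,0,0],
    [0,0,0],
    [0,0,0],
    [0,0,0],
    [0,0,0],
  ],
  fingers=[1,1,1,1,1,1,1,1,1,1],
)

```text
time: 13.78
position: [0.5052, 0.0142, 0.2441]
tool_rot: [-0.215, 2.112, -2.111]
ft_force: [0.6, 0.7, -1.0]
grip_width: 1.002
```

Request:
play_rows(
  translation=[
    [0,0,0],
    [0,0,0],
    [0,0,0],
    [0,0,0],
    [0,0,0],
    [0,0,0],
    [0,0,0],
    [0,0,0],
    [0,0,0],
    [0,0,0],
  ],
  turn=[
    [0,0,0],
    [0,0,0],
    [0,0,0],
    [0,0,0],
    [0,0,0],
    [0,0,0],
    [0,0,0],
    [0,0,0],
    [0,0,0],
    [0,0,0],
  ],
  fingers=[1,1,1,1,1,1,1,1,1,1],
)

```text
time: 14.62
position: [0.5044, 0.0141, 0.2426]
tool_rot: [-0.218, 2.113, -2.113]
ft_force: [-0.4, 1.2, -0.6]
grip_width: 0.999
```

```bash
python3 - <<'E'
from st import *
from ov import *
st();ci=ctrl.camera_info("wrist")
im=ctrl.get_image("wrist");cv2.imwrite("pics/w7.png",im)
ov(im,"wrist",(.5047,.0139),np.radians(-10),np.radians(-5.3),.010,(250,130,390,240),5,"pics/w7o.png",ci)
cv2.imwrite("pics/s7.png",ctrl.get_image("side"))
E
```

```text
t 14.6167 pos [0.5044 0.0141 0.2426] yawz -78.21 tilt [ 1.e-04  1.e-04 -1.e+00]
q [-0.59  -0.014  0.509  1.791  0.007  1.363 -1.448] F [-0.37  1.17 -0.56] M [-0.064  0.178  0.004] g 0.9994890538892375
```

View pics/w7o.png

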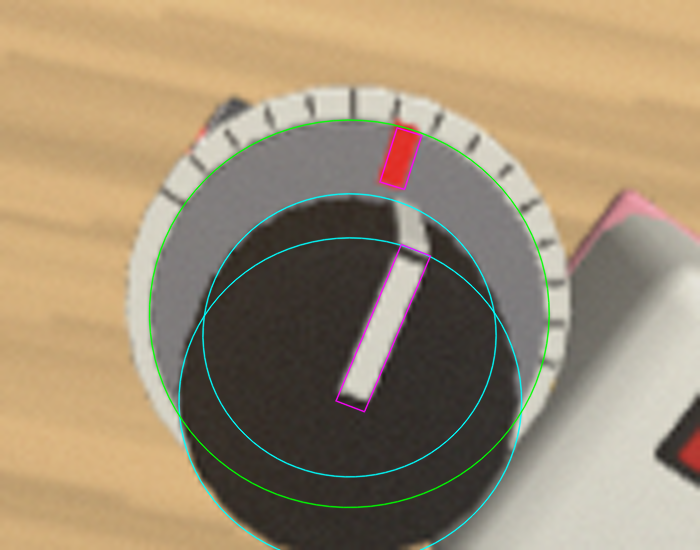

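View pics/s7.png

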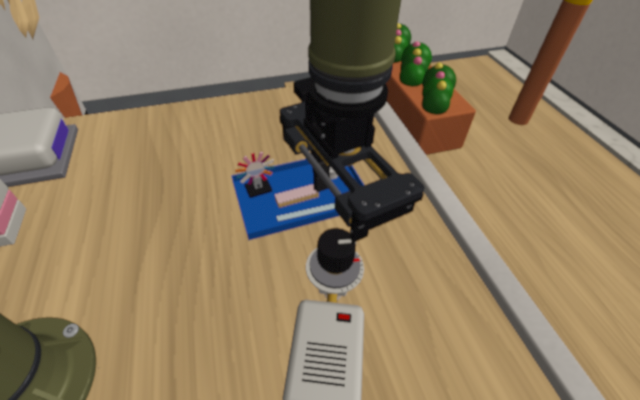

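```bash
python3 -c "
from bench import ctrl
print(ctrl.close_job())"
```

```text
the job is handed in; nothing more can be done
None
```

The knob is turned to the red line, pulled right up to its stop and locked there. The gripper is open and clear, and the job is handed in at about 14.7 s.

- **Turn:** I gripped the knob with 30 N and turned it about 0.94 rad clockwise. The wrist picture then showed the white line within about 1° of the red one.
- **Pull:** The key met a tooth about 3 mm up, and the pull reached 7–8 N. I held that light pull and rocked 0.08 rad clockwise. The ring slipped in and the knob came up against the O-ring alone (3–4 N).
- **Stop:** At about 10 mm the force rose to about 8.6 N with almost no further travel. I took that as the upper stop, eased off and let go.

The last wrist picture matches the knob 10 mm out. The white line is about 0.08 rad past the red line, within the 0.26 rad allowed. The red line and ring are where they were.

In the last side picture the nail wheel, buffer and file look unmoved. The arm hid the tin in that view, but the arm never went near the tray. No check failed or disagreed.

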